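# Rock the stuck spindle block out of its mount

### The arm

A 6-joint arm with a two-finger parallel gripper is mounted at the origin on the work surface. World frame = base frame: x ahead of the robot, y to its left, z up, the work surface at z = 0. Lengths are in m, angles in rad, forces in N, time in s.
With the tool pointing down it reaches from about 0.375 to 0.75 m from the base axis. Payload 9 kg.
Tool frame: the origin (TCP) lies midway between the tips of the shut fingers; the grasp point (between the pads) lies arm.pinch_z behind it (arm.pinch_z is the distance from the TCP to the grasp point, in m); z points along the fingers, x is the direction in which the jaws open and shut, and the axes are right-handed (so a half turn about z gives the same grasp; the last joint's range is limited). The gripper opens to 85 mm and grips with 20 to 120 N. Pads are 22 mm wide; open, the fingers measure 114 mm over their backs; the gripper's body (76 mm by 85 mm) begins 54 mm behind the grasp point. The pads swing forward as they close: fully open they stand 13 mm farther back than shut.
Start: joints at [1.034, 0.104, 0.097, 1.564, 0, 1.353], TCP at [0.188, 0.57, 0.231] pointing down, gripper open.
Joint ranges: [-2.99, 2.99], [-0.84, 1.86], [-1.1, 1.16], [-1.84, 2.11], [-1.51, 1.56], [-3.14, 3.14]. Speed limits (rad/s): [2.22, 2.22, 2.57, 3.14, 3.14, 3.14].

### API

Orientations are given as a unit quaternion [x, y, z, w].
In Python, from plant import arm, viewer gives the robot as it stands.
- The arm moves only by the tool move_arm, never from a script. Its argument "targets" is one flat list of numbers, 7 for each row, row after row: the shift along the world's x, y, z in m, then the turn, a rotation vector about the world's x, y, z in rad, then the opening, from 0 (shut) to 1 (fully open). In form: [tx, ty, tz, wx, wy, wz, gripper, tx, ty, tz, wx, wy, wz, gripper, ...]. A call has 1 to 20 rows; each row shifts and turns the commanded pose from where the row before left it; what a row does not reach is not made up. A row lasts 1/12 s, in which the tool goes at most 41.7 mm and 7.16 degrees, less where a joint would pass 70% of its speed; a pose out of reach is approached as far as the arm can. A call with a gripper value outside its range is refused whole. The fingers move at their own pace and stop on an object; "newtons" is the grip in N (left out, the last holds). Time passes only in rows, so rows that do not move let the fingers close. It gives the time, the measured TCP pose, the force and the opening at its end, in the units of the state.
- arm.state(): the state, without advancing time (a new reading comes with each control period).
- viewer.read_camera(name): name is "scene" or "top" or "wrist"; returns (picture, depth): 480x640x3 uint8, blue, green, red; 480x640 float32, m along the optical axis (not along the pixel's ray), 0 where there is no reading.
- viewer.camera_model(name): a dict with "mtx" (3x3 intrinsics, pixels), "rvec" (rotation vector, rad) and "tvec" (3), from world to camera coordinates, as OpenCV has them. Camera axes: x right, y down, z forward; pixel columns grow to the right and rows downward; lengths in m; the calibration is good to about 2 mm. A picture is of the moment at which its call begins: read the wrist's pose just before it. camera_model takes no time and is no camera call; for the wrist camera it gives the pose at the moment of the call.
- arm.hand_in(): hands the job in, once; it reports no verdict.
The state is a dict: "clock": time; "joint_positions": joint angles; "qvel": joint speeds; "joint_efforts": joint torques, N m; "eef_pos": TCP position; "eef_rot": TCP orientation; "force": force on the tool from outside, world axes, zero at the start; "wrist_torque": the same for the moment, N m; "finger_gap": opening from 0.0 (shut) to 1.0 (fully open).
Only numpy, scipy, OpenCV 4.12 (cv2) and the standard library are available. Lean on these libraries where they do the work, as an engineer would, in place of code of your own. Each camera call takes 0.05 s, during which the arm holds its last target.

### The job

The spindle block is stuck in its mount between two stiff sliding jaws and will not pull straight out. Grip it by its brass head, rock it to one side and then the other until both jaws have been pushed back, then draw it straight up and finish still holding it, upright and motionless above the mount, 1 to 4 cm clear of the mount's top. Touch only the block with the gripper, not the mount or its jaws, and leave the lens, the lever and the two resistors where they lie.

Things in the scene. Friction and masses are not known exactly. Their poses are not given: they have to be found in the camera images.
- mount: Fixed holder, origin under its centre, z up. Grey base plate 90 (x) x 130 (y) x 8 mm; keel slot along x, 19.5 mm wide, z 8 to 26 mm; aluminium cheek walls at x = 21.5 to 30.5 mm on both sides, y to +-48 mm, up to z = 60 mm; between them two dark steel jaws with red tails, on the +y and the -y side, z 30 to 63 mm (63 mm is the mount's top).
- rock_axis (a point): Point in the mount (17 mm above its origin) about which the stuck block rocks: the axis runs along the mount's x axis, so the block's head swings to the mount's +y and -y. It cannot tip towards x.
- mount_top (a point): Centre of the mount's mouth, level with the jaws' tops, 63 mm above the mount's origin. Each jaw's lip (z 55 to 63 mm) reaches 2 to 3 mm over the block's shoulder at the start, so a straight pull is blocked after about 2 mm.
- jaw_left (a joint): How far the mount's +y jaw is pushed outwards (to +y), m: 0 to 0.001 at the start, at most 0.009. No spring: slides against 12 N friction and stays where left. Above 0.004 its lip clears an upright block. Tilting the block by a rad towards +y pushes it to about 0.036*a - 0.001 or slightly more: 0.2 rad is plenty, about 0.26 the limit.
- jaw_right (a joint): The same for the mount's -y jaw, which moves outwards (to the mount's -y) when the block is tilted towards -y.
- block: Loose spindle block, about 0.25 kg, origin under its centre, 8 mm above the mount's origin at the start, axes along the mount's (may lean 0.04 rad). From below: round keel along x (diameter 18, length 40 mm), 14 mm web, shoulders 40 (x) x 28 (y) mm at z 37 to 45, neck 24 x 18 mm, square brass head 24 x 24 mm at z 72 to 107, brass spindle stub, diameter 8 mm, to z 117.
- block_head (a point): Centre of the block's brass head, 89.5 mm above the block's origin: the place to grip, across x or across y.
- dial_lens: Bystander: orange glass lens, diameter 60, height 12 mm, origin under its centre.
- chrome_lever: Bystander: chrome lever lying along its x, about 110 x 24 x 14 mm, origin under its middle.
- resistor1: Bystander: grey ceramic resistor with square end caps, lying along its x, 124 x 20 x 20 mm, origin under its middle.
- resistor2: Bystander: second resistor, the same.
Not all that is in view belongs to the job. There is more than one size of the block; the job needs the smallest.

How it is judged:
On the way:
1. both jaws rocked back while the block is still in its slot (value of joint each of jaw_left, jaw_right above 0.0025 m and z of block in the frame of mount below 0.025 m), for 0.05 s.
At the end, for the whole second after the job is handed in: The gripper's fingers hold the block, still (under 20 mm/s) and upright within 0.2 rad, its underside 5 to 47 mm above the mount's top (origin 68 to 110 mm above the mount's origin) and within 30 mm sideways of the mount's centre, not touching the mount or jaws (z of block in the frame of mount between 0.068 and 0.11 m and horizontal distance between block and mount below 0.03 m and angle between block's own z axis and vertical below 0.2 rad and contact force between the fingers and block above 2 N and contact force between block and mount below 0.3 N and linear speed of block below 0.02 m/s and angular speed of block below 0.2 rad/s); the arm keeps its last pose, push and grip.
It fails at once if the gripper pushes on the mount or its jaws (over 3 N) (contact force between any of the fingers, the arm and mount above 3 N).
It fails at once if a bystander is moved by more than 20 mm (distance of any of dial_lens, chrome_lever, resistor1, resistor2 from where it was at the start of the episode above 0.02 m).
It also fails if it takes over 40 s, if anything falls off the work surface, if the arm or the gripper's body presses on something with over 40 N, if the wrist force passes 120 N, or if a joint passes its speed limit or range.

## Working session

There is one attempt and no reset: what is moved stays moved. The work goes in short steps, Python scripts to look and compute and a tool call to move; the robot and the scene stay as the last step left them, time stands still between calls to the robot, and variables do not carry over. Pictures are saved under pics/ and viewed, and the job is handed in when it is done.

Besides the shell and the picture viewer there is one more tool, called after "Emit:" as a command line: name --argument value ..., lists and objects as JSON in quotes. move_arm: Moves the arm, as the interface text tells. Its arguments: {"type":"object","properties":{"targets":{"type":"array","items":{"type":"number"}},"newtons":{"type":"number"}},"required":["targets"]}

```bash
mkdir -p pics; ls
python3 - <<'E'
from plant import arm, viewer
import cv2, numpy as np
print(arm.state()); print(arm.pinch_z)
for n in ("scene","top"):
    p,d=viewer.read_camera(n); cv2.imwrite(f"pics/{n}0.png",p); np.save(f"pics/{n}0.npy",d); print(n,viewer.camera_model(n))
E
```

```text
pics
{'clock': 0.0, 'joint_positions': array([1.03430605e+00, 1.04718645e-01, 9.64454981e-02, 1.56392634e+00,
       4.72522959e-06, 1.35305472e+00]), 'qvel': array([ 1.47362277e-05, -2.01107669e-04,  8.63436852e-04, -6.91063505e-04,
       -8.97309555e-06, -4.31421992e-04]), 'joint_efforts': array([-2.54666338e-05, -5.56918287e+01,  5.03665924e+01,  1.59895752e-02,
       -2.53795270e-04, -2.10887811e-05]), 'eef_pos': array([0.18785492, 0.56946075, 0.23049794]), 'eef_rot': array([ 8.10363457e-01,  5.85927107e-01, -6.44849642e-04,  2.76381594e-04]), 'force': array([-0.6024371 , -0.2291478 ,  0.32407815]), 'wrist_torque': array([ 0.00702328, -0.0072553 ,  0.02411921]), 'finger_gap': 0.9989927529065357}
0.0187
scene {'mtx': array([[452.46888283,   0.        , 321.57098931],
       [  0.        , 452.46888283, 249.96194582],
       [  0.        ,   0.        ,   1.        ]]), 'rvec': array([ 2.35184847,  1.05472823, -0.33964179]), 'tvec': array([-0.42890652, -0.29048375,  1.15818826])}
top {'mtx': array([[494.26930858,   0.        , 323.59075841],
       [  0.        , 494.26930858, 238.24484601],
       [  0.        ,   0.        ,   1.        ]]), 'rvec': array([ 2.09487971, -2.14390319,  0.20815699]), 'tvec': array([0.02661144, 0.58170756, 0.80457073])}
```

View pics/scene0.png

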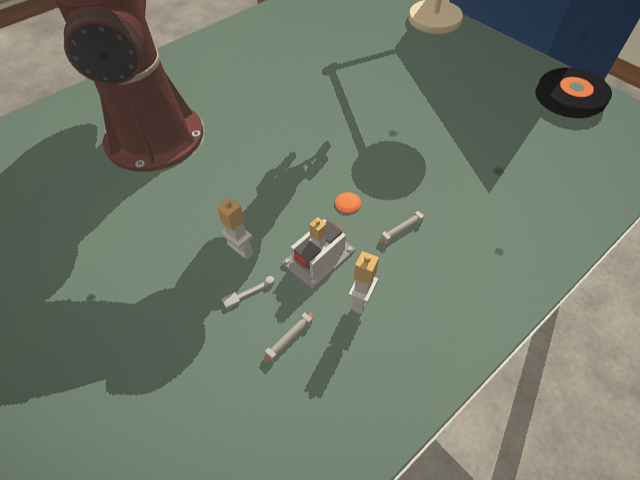

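View pics/top0.png

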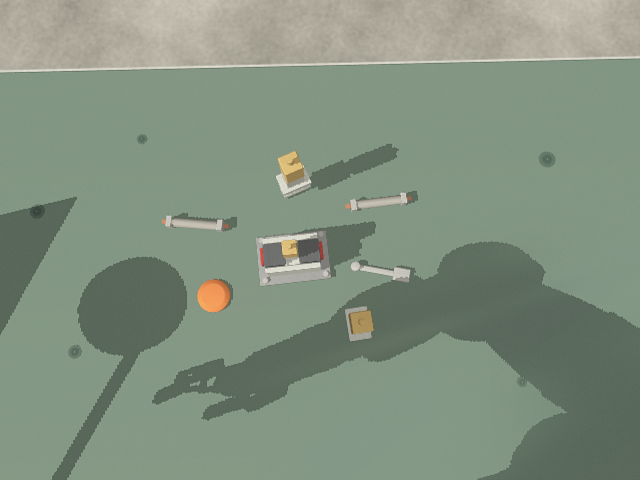

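Scene: three brass-headed blocks could be taken for the target. One is seated in the mount (scene 318,229; top 289,249). Two loose, larger ones stand outside it (scene 231,215 / top 361,322 and scene 367,268 / top 291,168). By the description I choose the one in the mount. Next come a close crop and measurements.

```bash
cat > h.py <<'E'
import cv2, numpy as np
from scipy.spatial.transform import Rotation as R
from plant import arm, viewer
def ray(m,uv):
    Rm=cv2.Rodrigues(np.array(m["rvec"]))[0]; c=-Rm.T@np.array(m["tvec"])
    d=Rm.T@np.linalg.inv(m["mtx"])@np.array([uv[0],uv[1],1.]); return c,d
def onz(m,uv,z):
    c,d=ray(m,uv); return c+d*(z-c[2])/d[2]
def tri(m1,u1,m2,u2):
    c1,d1=ray(m1,u1);c2,d2=ray(m2,u2)
    A=np.c_[d1,-d2]; s=np.linalg.lstsq(A,c2-c1,rcond=None)[0]
    a=c1+d1*s[0];b=c2+d2*s[1]; return (a+b)/2,np.linalg.norm(a-b)
def cloud(m,d):
    v,u=np.mgrid[0:480,0:640]; K=m["mtx"]
    pc=np.stack([(u-K[0,2])/K[0,0]*d,(v-K[1,2])/K[1,1]*d,d],-1)
    Rm=cv2.Rodrigues(np.array(m["rvec"]))[0]
    return (pc-np.array(m["tvec"]))@Rm
def proj(m,P): return cv2.projectPoints(np.atleast_2d(np.float64(P)),m["rvec"],m["tvec"],m["mtx"],None)[0][:,0]
E
python3 - <<'E'
from h import *
a=cv2.imread("pics/top0.png")[220:300,235:345]; b=cv2.imread("pics/scene0.png")[200:290,270:370]
cv2.imwrite("pics/crop0.png",np.vstack([cv2.resize(a,(440,320),interpolation=cv2.INTER_CUBIC)[:, :400],cv2.resize(b,(400,280),interpolation=cv2.INTER_CUBIC)]))
a4=cv2.resize(a,None,fx=7,fy=7,interpolation=cv2.INTER_CUBIC);cv2.imwrite("pics/cropt.png",a4)
cv2.imwrite("pics/crops.png",cv2.resize(b,None,fx=6,fy=6,interpolation=cv2.INTER_CUBIC))
m=viewer.camera_model("top");P=cloud(m,np.load("pics/top0.npy"));img=cv2.imread("pics/top0.png")
for uv in [(289,246),(289,249),(361,322),(291,168),(275,253),(310,252),(290,238),(290,268),(213,295),(263,278),(100,100)]:
    print(uv,P[uv[1],uv[0]].round(4))
# base plate grey corners later
E
```

```text
(289, 246) [0.5572 0.0688 0.1259]
(289, 249) [0.5541 0.0696 0.116 ]
(361, 322) [ 0.4343 -0.0392  0.1567]
(291, 168) [0.6819 0.0633 0.1424]
(275, 253) [0.5566 0.0971 0.0657]
(310, 252) [0.5576 0.0371 0.0616]
(290, 238) [0.5835 0.0715 0.0592]
(290, 268) [0.5309 0.072  0.0595]
(213, 295) [0.4919 0.214  0.0112]
(263, 278) [0.5211 0.1249 0.0059]
(100, 100) [ 0.882   0.4477 -0.0017]
```

View pics/cropt.png

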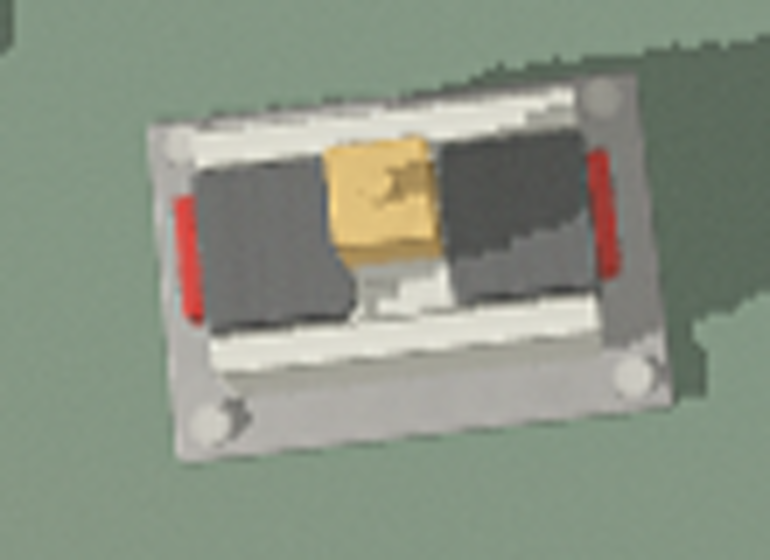

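View pics/crops.png

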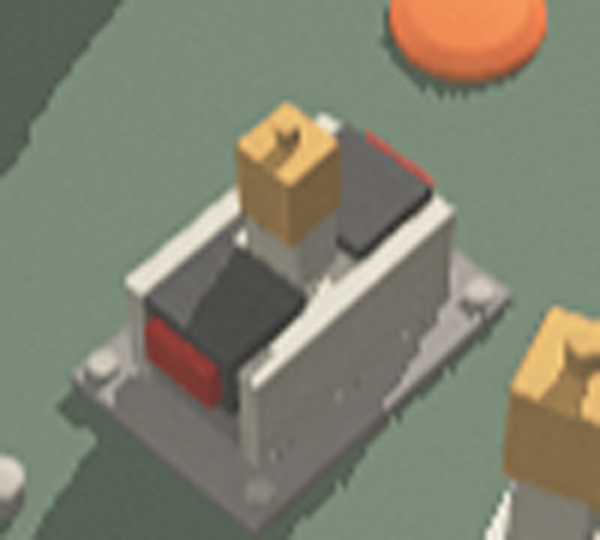

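The crop confirms it: the small square head sits between the two dark jaws with red tails, inside the cheek walls. It's clearly smaller than the neighbour at the crop's right edge. Now mount corners, head pose and yaw.

Run:
```python
from h import *
m=viewer.camera_model("top");D=np.load("pics/top0.npy");P=cloud(m,D);img=cv2.imread("pics/top0.png")
cs=np.array([(150,125),(635,75),(670,403),(180,460)])/7+np.array([235,220])-0.43
C=np.array([onz(m,c,0.008 if i>1 else .008) for i,c in enumerate(cs)])
print(C.round(4)); print("sides",[np.linalg.norm(C[i]-C[(i+1)%4]).round(4) for i in range(4)],"ctr",C.mean(0).round(4))
for i,j in ((1,0),(2,3)):
    e=C[j]-C[i]; print("y-axis yaw (from +y)",np.arctan2(-e[0],e[1]).round(4))
# cheek walls by depth
def reg(z0,z1,u=(235,345),v=(220,300)):
    M=np.zeros((480,640),bool);M[v[0]:v[1],u[0]:u[1]]=1
    return M&(P[...,2]>z0)&(P[...,2]<z1)
hsv=cv2.cvtColor(img,cv2.COLOR_BGR2HSV)
for nm,z0,z1 in (("head",.108,.121),("top63",.052,.07)):
    q=P[reg(z0,z1)]; r=cv2.minAreaRect(np.float32(q[:,:2]*1000)); print(nm,len(q),q.mean(0).round(4),r, np.median(q[:,2]))
q=P[reg(.108,.121)]
# scene cam
m2=viewer.camera_model("scene");P2=cloud(m2,np.load("pics/scene0.npy"))
M=np.zeros((480,640),bool);M[200:290,270:370]=1
q2=P2[M&(P2[...,2]>.08)]
print("scene head",len(q2),q2.mean(0).round(4),q2.min(0).round(4),q2.max(0).round(4))
q2=P2[M&(P2[...,2]>.11)];print(q2.mean(0).round(4),cv2.minAreaRect(np.float32(q2[:,:2]*1000)))
# bottom-of-stub shifts
for z in (.0597,):
    pass
```

```text
[[0.5962 0.1376 0.008 ]
 [0.6067 0.0095 0.008 ]
 [0.5196 0.0025 0.008 ]
 [0.5077 0.1295 0.008 ]]
sides [np.float64(0.1285), np.float64(0.0874), np.float64(0.1276), np.float64(0.0889)] ctr [0.5576 0.0698 0.008 ]
y-axis yaw (from +y) 0.0818
y-axis yaw (from +y) 0.093
head 205 [0.557  0.07   0.1145] ((557.5632934570312, 70.05699157714844), (24.04876708984375, 23.925935745239258), 5.175683498382568) 0.11471355456372309
top63 1743 [0.5561 0.0695 0.0606] ((557.7901000976562, 70.04705810546875), (61.67091369628906, 108.36941528320312), 5.328024864196777) 0.06112710967496193
scene head 842 [0.6586 0.0435 0.1487] [ 0.5473 -0.2652  0.0802] [0.9591 0.0822 0.7871]
[0.6749 0.0367 0.1748] ((779.4426879882812, -60.77210998535156), (99.73851013183594, 535.1010131835938), 51.85725784301758)
```

Mount centre is (0.5577, 0.0700) with yaw +0.092 rad. The two estimates agree, and the plate measures 128x88 mm against 130x90 given. The head is 24.0x23.9 mm, centred at (0.5576, 0.0701), top at z = 0.1147 (0.115 expected), so upright. I'll grip across the mount's y. First I'll travel at z = 0.23.

Emit:
move_arm --targets '[0.0185,-0.025,0,0,0,0.0205,1,0.0185,-0.025,0,0,0,0.0205,1,0.0185,-0.025,0,0,0,0.0205,1,0.0185,-0.025,0,0,0,0.0205,1,0.0185,-0.025,0,0,0,0.0205,1,0.0185,-0.025,0,0,0,0.0205,1,0.0185,-0.025,0,0,0,0.0205,1,0.0185,-0.025,0,0,0,0.0205,1,0.0185,-0.025,0,0,0,0.0205,1,0.0185,-0.025,0,0,0,0.0205,1,0.0185,-0.025,0,0,0,0.0205,1,0.0185,-0.025,0,0,0,0.0205,1,0.0185,-0.025,0,0,0,0.0205,1,0.0185,-0.025,0,0,0,0.0205,1,0.0185,-0.025,0,0,0,0.0205,1,0.0185,-0.025,0,0,0,0.0205,1,0.0185,-0.025,0,0,0,0.0205,1,0.0185,-0.025,0,0,0,0.0205,1,0.0185,-0.025,0,0,0,0.0205,1,0.0185,-0.025,0,0,0,0.0205,1]' --newtons 60

```text
clock: 1.77
eef_pos: [0.5586, 0.0684, 0.2309]
eef_rot: [0.674, 0.739, -0.0, -0.0]
force: [0.6, 0.4, -0.2]
finger_gap: 0.999
```

Run:
```python
from h import *
m=viewer.camera_model("wrist"); p,d=viewer.read_camera("wrist"); s=arm.state()
cv2.imwrite("pics/wrist1.png",p); print(s["eef_pos"],R.from_quat(s["eef_rot"]).as_matrix().round(4), s["joint_positions"].round(3))
P=cloud(m,d); v=(d>0)&(P[...,2]>.111)&(P[...,2]<.119)&(abs(P[...,0]-.5576)<.03)&(abs(P[...,1]-.07)<.03)
q=P[v];print(len(q),q.mean(0),cv2.minAreaRect(np.float32(q[:,:2]*1000)) if len(q)>3 else 0)
```

```text
[0.56121491 0.06415002 0.23019358] [[-9.040e-02  9.959e-01  5.000e-04]
 [ 9.959e-01  9.040e-02 -1.700e-03]
 [-1.800e-03  4.000e-04 -1.000e+00]] [-0.117 -0.004 -0.016  1.558 -0.002 -0.207]
1059 [0.55861987 0.0692956  0.11422862] ((559.483642578125, 69.39778137207031), (24.234678268432617, 23.685863494873047), 5.2458391189575195)
```

View pics/wrist1.png

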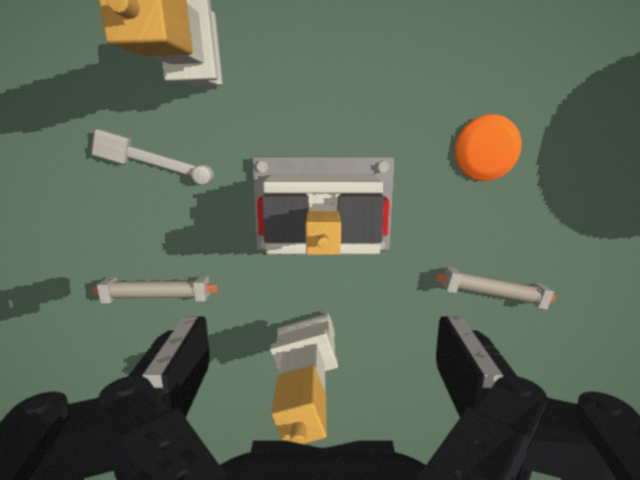

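The wrist view shows the mount at centre (323,205), with the head at (323,232) standing square between the fingers. The large decoys at (150,25) and (300,400) are well clear. Head by wrist is (0.5595, 0.0694), 2 mm from the top view. The arm was still settling, so I'll let it rest and then go half down.

Emit:
move_arm --targets '[0,0,0,0,0,0,1,0,0,0,0,0,0,1,0,0,-0.015,0,0,0,1,0,0,-0.015,0,0,0,1,0,0,-0.015,0,0,0,1,0,0,-0.015,0,0,0,1,0,0,0,0,0,0,1,0,0,0,0,0,0,1,0,0,0,0,0,0,1,0,0,0,0,0,0,1]'

```text
clock: 2.65
eef_pos: [0.5585, 0.0701, 0.1727]
eef_rot: [0.674, 0.739, 0.001, 0.001]
force: [-0.2, 0.2, -0.1]
finger_gap: 1.004
```

Run:
```python
from h import *
m=viewer.camera_model("wrist"); p,d=viewer.read_camera("wrist"); s=arm.state()
print(s["eef_pos"],R.from_quat(s["eef_rot"]).as_matrix()[:,0].round(4), s["qvel"].round(3),s["force"])
P=cloud(m,d); v=(d>0)&(P[...,2]>.111)&(P[...,2]<.119)&(abs(P[...,0]-.5576)<.03)&(abs(P[...,1]-.07)<.03)
q=P[v];print(len(q),q.mean(0),cv2.minAreaRect(np.float32(q[:,:2]*1000)) if len(q)>3 else 0)
```

```text
[0.55855912 0.07000911 0.17263454] [-9.140e-02  9.958e-01 -2.000e-04] [-0.004  0.003 -0.002 -0.003 -0.001  0.001] [-0.29594556  0.35839781  0.12035258]
1607 [0.55799721 0.06925828 0.11421648] ((559.2850952148438, 69.35645294189453), (24.117347717285156, 24.025348663330078), 5.417312145233154)
```

Settled at (0.5586, 0.0700), within 1 mm of the head and with matching yaw. Now down to z ≈ 0.080.

Emit:
move_arm --targets '[0,0,-0.015,0,0,0,1,0,0,-0.015,0,0,0,1,0,0,-0.015,0,0,0,1,0,0,-0.015,0,0,0,1,0,0,-0.01,0,0,0,1,0,0,-0.01,0,0,0,1,0,0,-0.008,0,0,0,1,0,0,-0.005,0,0,0,1,0,0,0,0,0,0,1,0,0,0,0,0,0,1,0,0,0,0,0,0,1]'

```text
clock: 3.62
eef_pos: [0.5585, 0.0698, 0.0791]
eef_rot: [0.674, 0.739, 0.0, 0.0]
force: [0.4, 0.2, 0.5]
finger_gap: 1.002
```

Run:
```python
from h import *
p,d=viewer.read_camera("scene"); s=arm.state()
print(s["eef_pos"],s["force"])
cv2.imwrite("pics/scene2.png",cv2.resize(p[130:310,220:420],None,fx=3,fy=3,interpolation=cv2.INTER_CUBIC))
```

```text
[0.55853863 0.06976328 0.07910845] [ 0.84324559  0.66042613 -0.46726184]
```

View pics/scene2.png

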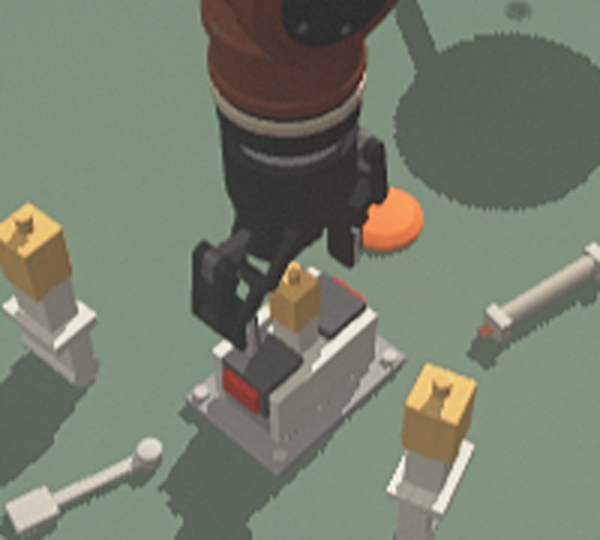

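The picture shows the fingers on either side of the head (crop 295,300), clear of the jaws, with no contact force. I'll close at 60 N.

Emit:
move_arm --targets '[0,0,0,0,0,0,0.5,0,0,0,0,0,0,0.4,0,0,0,0,0,0,0.2,0,0,0,0,0,0,0,0,0,0,0,0,0,0,0,0,0,0,0,0,0,0,0,0,0,0,0,0,0,0,0,0,0,0,0,0]' --newtons 60

```text
schema error: expected a multiple of 7 numbers
```

Run:
```python
from h import *
p,d=viewer.read_camera("scene"); s=arm.state()
print(s["eef_pos"],R.from_quat(s["eef_rot"]).as_matrix()[:,0].round(4),s["force"],s["wrist_torque"],s["finger_gap"],s["clock"])
cv2.imwrite("pics/scene3.png",cv2.resize(p[180:300,260:380],None,fx=5,fy=5,interpolation=cv2.INTER_CUBIC))
```

```text
[0.55852497 0.06975658 0.07908628] [-9.110e-02  9.958e-01 -1.000e-04] [-0.22779397  0.10490229 -0.06630689] [ 0.03669542 -0.03189472 -0.0395543 ] 1.0009696506546153 3.7167
```

View pics/scene3.png

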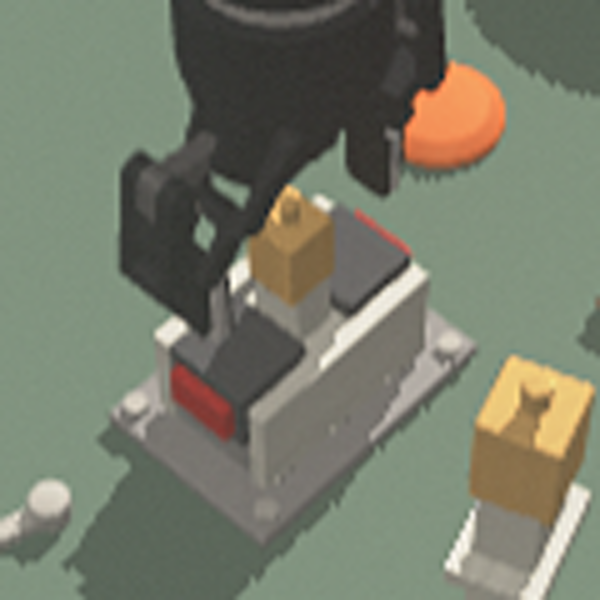

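The call was refused because of a row-count error, so nothing moved and the fingers are still open. Closing again with correct rows.

Emit:
move_arm --targets '[0,0,0,0,0,0,0.5,0,0,0,0,0,0,0.4,0,0,0,0,0,0,0.2,0,0,0,0,0,0,0,0,0,0,0,0,0,0,0,0,0,0,0,0,0,0,0,0,0,0,0,0,0,0,0,0,0,0,0]' --newtons 60

```text
clock: 4.38
eef_pos: [0.5582, 0.0697, 0.0785]
eef_rot: [0.674, 0.739, 0.0, 0.0]
force: [-0.4, -0.0, 2.1]
finger_gap: 0.274
```

Run:
```python
from h import *
p,d=viewer.read_camera("scene"); s=arm.state()
print(s["eef_pos"],R.from_quat(s["eef_rot"]).as_matrix()[:,0].round(4),s["force"],s["wrist_torque"],s["finger_gap"],s["clock"])
cv2.imwrite("pics/scene4.png",cv2.resize(p[180:300,260:380],None,fx=5,fy=5,interpolation=cv2.INTER_CUBIC))
```

```text
[0.55824708 0.06965878 0.07852167] [-9.100e-02  9.959e-01 -2.000e-04] [-0.01570505 -1.43392732  1.90534237] [-0.23947815 -0.06669414  0.0347421 ] 0.2691772227531729 4.4333
```

View pics/scene4.png

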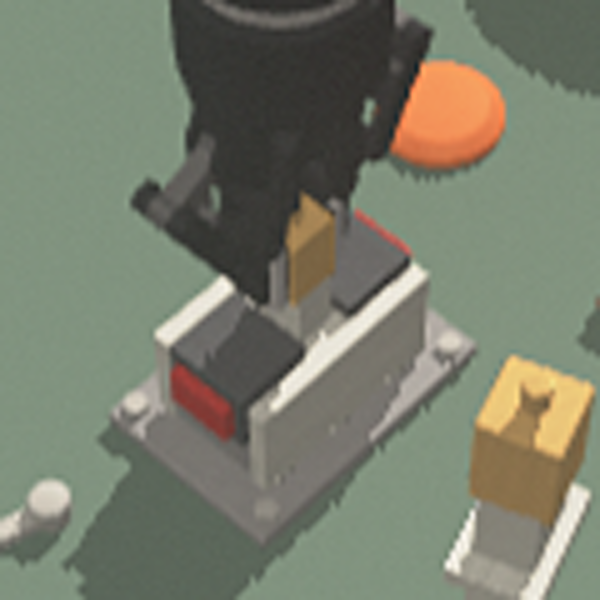

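Gripped: gap 0.27, about 23 mm, with the pads flat on the head. Now I'll rock to the mount's +y by 0.2 rad about the rock axis (u = (0.996, 0.092, 0), TCP 61.5 mm above it).

Emit:
move_arm --targets '[-0.0003,0.003,-0.0001,-0.05,-0.0046,0,0,-0.0003,0.003,-0.0002,-0.05,-0.0046,0,0,-0.0003,0.003,-0.0004,-0.05,-0.0046,0,0,-0.0003,0.003,-0.0005,-0.05,-0.0046,0,0,0,0,0,0,0,0,0,0,0,0,0,0,0,0,0,0,0,0,0,0,0]'

```text
clock: 5.02
eef_pos: [0.5573, 0.0813, 0.0776]
eef_rot: [0.671, 0.735, -0.068, 0.075]
force: [1.0, -3.9, 2.1]
finger_gap: 0.275
```

```bash
cat > st.py <<'E'
from h import *
import sys
p,d=viewer.read_camera("scene"); t,dt=viewer.read_camera("top"); s=arm.state()
zt=-R.from_quat(s["eef_rot"]).as_matrix()[:,2]; yh=np.array([-.0919,.9958,0])
print(s["eef_pos"].round(4),"tilt to +y",round(np.arcsin(zt@yh),4),"F",s["force"].round(1),"T",s["wrist_torque"].round(2),round(s["finger_gap"],3),s["clock"])
a=cv2.resize(p[180:300,260:380],(400,400),interpolation=cv2.INTER_CUBIC);b=cv2.resize(t[210:300,245:335],(400,400),interpolation=cv2.INTER_CUBIC)
cv2.imwrite(sys.argv[1],np.hstack([a,b]))
E
python3 st.py pics/rock1.png
```

```text
[0.5572 0.0813 0.0775] tilt to +y 0.2016 F [ 0.8 -4.7  2.8] T [-0.87 -0.31  0.04] 0.277 5.1167
```

View pics/rock1.png

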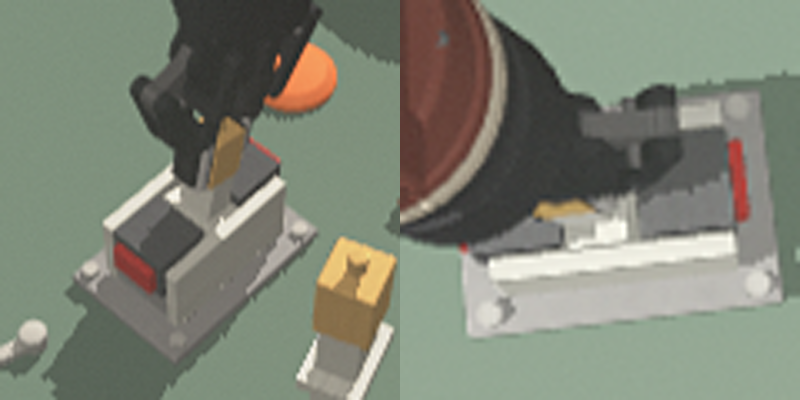

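The block leans 0.20 rad to +y along with the tool (left view), only 5 N on the wrist and the fingers above the jaw. Now 0.4 rad back, to -0.2 on the other side.

Emit:
move_arm --targets '[0.0003,-0.003,0.0005,0.05,0.0046,0,0,0.0003,-0.003,0.0004,0.05,0.0046,0,0,0.0003,-0.003,0.0002,0.05,0.0046,0,0,0.0003,-0.003,0.0001,0.05,0.0046,0,0,0.0003,-0.003,-0.0001,0.05,0.0046,0,0,0.0003,-0.003,-0.0002,0.05,0.0046,0,0,0.0003,-0.003,-0.0004,0.05,0.0046,0,0,0.0003,-0.003,-0.0005,0.05,0.0046,0,0,0,0,0,0,0,0,0,0,0,0,0,0,0,0,0,0,0,0,0,0,0]'

```text
clock: 6.03
eef_pos: [0.5595, 0.0578, 0.0776]
eef_rot: [0.671, 0.735, 0.068, -0.074]
force: [-1.0, -0.7, 6.0]
finger_gap: 0.274
```

```bash
python3 st.py pics/rock2.png
```

```text
[0.5595 0.0579 0.0776] tilt to +y -0.2017 F [-0.7 -1.4  4.7] T [-0.25  0.18  0.06] 0.274 6.1333
```

View pics/rock2.png

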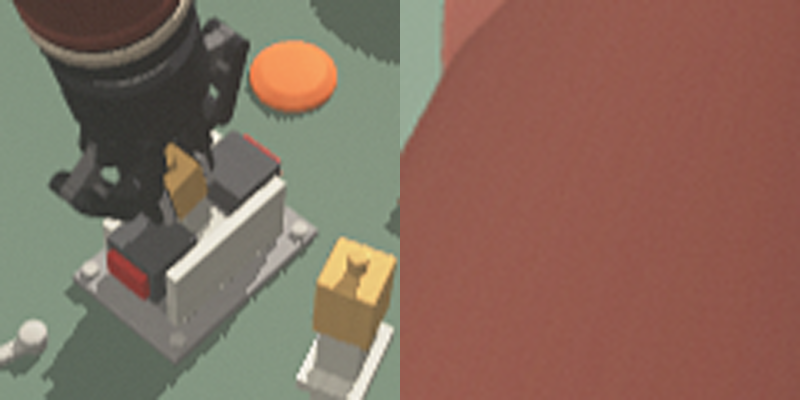

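The block leans 0.20 rad to -y, and both jaws have visibly slid outward (red tails at 126,272 and 262,150 in the left view). Back to upright, then check the jaws.

Emit:
move_arm --targets '[-0.0003,0.003,0.0005,-0.05,-0.0046,0,0,-0.0003,0.003,0.0004,-0.05,-0.0046,0,0,-0.0003,0.003,0.0002,-0.05,-0.0046,0,0,-0.0003,0.003,0.0001,-0.05,-0.0046,0,0,0,0,0,0,0,0,0,0,0,0,0,0,0,0,0,0,0,0,0,0,0]'

```text
clock: 6.72
eef_pos: [0.5582, 0.0699, 0.0785]
eef_rot: [0.674, 0.739, 0.001, -0.001]
force: [0.3, -0.8, 2.8]
finger_gap: 0.27
```

```bash
python3 st.py pics/up1.png
python3 - <<'E'
from h import *
m=viewer.camera_model("scene"); p,d=viewer.read_camera("scene")
P0=cloud(m,np.load("pics/scene0.npy")); P=cloud(m,d); p0=cv2.imread("pics/scene0.png")
yh=np.array([-.0919,.9958,0]); c=np.array([.5577,.07,0])
for nm,im,Q in (("before",p0,P0),("now",p,P)):
    h=cv2.cvtColor(im,cv2.COLOR_BGR2HSV); M=((h[...,0]<6)|(h[...,0]>174))&(h[...,1]>150)&(h[...,2]>70)
    M&=(abs(Q[...,0]-.5577)<.06)&(abs(Q[...,1]-.07)<.08)&(Q[...,2]>.01)&(Q[...,2]<.07)
    Y=(Q-c)@yh
    for s,k in (("-y",M&(Y<0)),("+y",M&(Y>0))):
        v,u=np.nonzero(k); print(nm,s,len(u),"px",u.mean().round(2),v.mean().round(2),"y",np.median(Y[k]).round(4))
E
```

```text
[0.5582 0.0698 0.0785] tilt to +y -0.0024 F [0.8 1.4 4.7] T [ 0.33 -0.02 -0.  ] 0.275 6.8167
before -y 39 px 299.67 258.87 y -0.0544
before +y 0 px nan nan y nan
now -y 42 px 297.62 260.74 y -0.0602
now +y 0 px nan nan y nan<stdin>:10: RuntimeWarning: Mean of empty slice.
  ret = ret.dtype.type(ret / rcount)
  return _methods._mean(a, axis=axis, dtype=dtype,
```

View pics/up1.png

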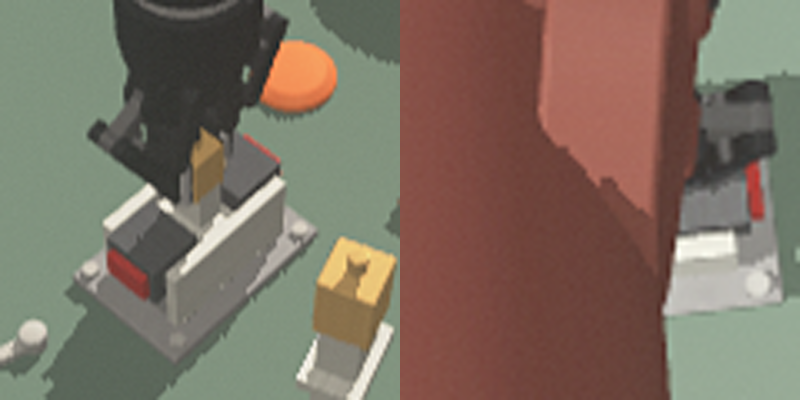

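The -y jaw is 5.8 mm out. The +y tail's mask was empty in this view, so I'll check that jaw by its dark inner top edge instead.

Run:
```python
from h import *
m=viewer.camera_model("scene"); p,d=viewer.read_camera("scene")
P0=cloud(m,np.load("pics/scene0.npy")); P=cloud(m,d); p0=cv2.imread("pics/scene0.png")
yh=np.array([-.0919,.9958,0]);xh=np.array([.9958,.0919,0]); c=np.array([.5577,.07,0])
for nm,im,Q in (("before",p0,P0),("now",p,P)):
    Y=(Q-c)@yh;X=(Q-c)@xh;Z=Q[...,2]
    M=(abs(Z-.063)<.004)&(abs(X)<.020)&(Y>0)&(Y<.08)&(im.max(-1)<115)
    for a,b in ((.004,.010),(.010,.015),(.014,.019)):
        k=M&(X>a)&(X<b); print(nm,a,k.sum(),"y range",np.sort(Y[k])[[0,1,2,-2,-1]].round(4))
    h=cv2.cvtColor(im,cv2.COLOR_BGR2HSV); r=((h[...,0]<6)|(h[...,0]>174))&(h[...,1]>110)
    k=r[215:245,325:350]; v,u=np.nonzero(k); print("red +y",len(u),u.mean()+325 if len(u) else 0,v.mean()+215 if len(u) else 0)
```

```text
before 0.004 32 y range [0.0149 0.0151 0.0176 0.0428 0.0441]
before 0.01 42 y range [0.0008 0.0041 0.0046 0.0442 0.0447]
before 0.014 35 y range [0.0059 0.0107 0.0114 0.0427 0.0438]
red +y 12 336.3333333333333 226.16666666666666
now 0.004 41 y range [0.0171 0.0175 0.0179 0.0498 0.0509]
now 0.01 37 y range [0.018  0.0182 0.0183 0.049  0.0508]
now 0.014 37 y range [0.0164 0.0177 0.0182 0.0486 0.0506]
red +y 10 338.5 224.4
```

The +y jaw's outer edge went from y = 0.044 to 0.0506, about 6.5 mm out. Both jaws are past 4 mm, so I'll draw it straight up. First 12 mm, with a force check.

Emit:
move_arm --targets '[0,0,0.003,0,0,0,0,0,0,0.003,0,0,0,0,0,0,0.003,0,0,0,0,0,0,0.003,0,0,0,0,0,0,0,0,0,0,0]'

```text
clock: 7.33
eef_pos: [0.5583, 0.0697, 0.0909]
eef_rot: [0.674, 0.739, 0.0, 0.0]
force: [1.1, -0.5, -2.8]
finger_gap: 0.273
```

Up freely: the wrist force is just the block's weight. Continuing 68 mm.

Emit:
move_arm --targets '[0,0,0.006,0,0,0,0,0,0,0.008,0,0,0,0,0,0,0.008,0,0,0,0,0,0,0.008,0,0,0,0,0,0,0.008,0,0,0,0,0,0,0.008,0,0,0,0,0,0,0.008,0,0,0,0,0,0,0.008,0,0,0,0,0,0,0.006,0,0,0,0,0,0,0,0,0,0,0,0,0,0,0,0,0,0,0,0,0,0,0,0,0,0,0,0,0,0,0,0]'

```text
clock: 8.42
eef_pos: [0.5577, 0.0698, 0.1577]
eef_rot: [0.674, 0.739, -0.0, -0.0]
force: [0.2, -0.1, -3.4]
finger_gap: 0.271
```

Run:
```python
from h import *
m=viewer.camera_model("scene"); p,d=viewer.read_camera("scene"); s=arm.state()
print(s["eef_pos"].round(4),s["force"].round(1),s["finger_gap"],abs(s["qvel"]).max(),s["clock"])
cv2.imwrite("pics/end.png",cv2.resize(p[140:300,240:400],(640,600),interpolation=cv2.INTER_CUBIC))
np.save("pics/end.npy",d)
# expected block pts: keel bottom centre, head top
print(proj(m,[[.558,.07,.096],[.558,.07,.203],[.558,.07,.063]]))
P=cloud(m,d); yh=np.array([-.0919,.9958,0]);c=np.array([.558,.07,0])
Y=(P-c)@yh; X=(P-c)@np.array([.9958,.0919,0])
k=(abs(Y)<.012)&(abs(X)<.024)&(P[...,2]>.07)&(P[...,2]<.21); print(k.sum(),"lowest block pts z",np.sort(P[...,2][k])[:8].round(4))
```

```text
[0.5577 0.0698 0.1577] [-0.1  0.  -2.6] 0.26992338211847255 0.002503518346678245 8.4667
[[317.5546173  228.7166977 ]
 [316.46095773 191.11804542]
 [317.84827294 238.81221252]]
579 lowest block pts z [0.0894 0.0896 0.0898 0.0901 0.0914 0.0918 0.0935 0.0935]
```

View pics/end.png

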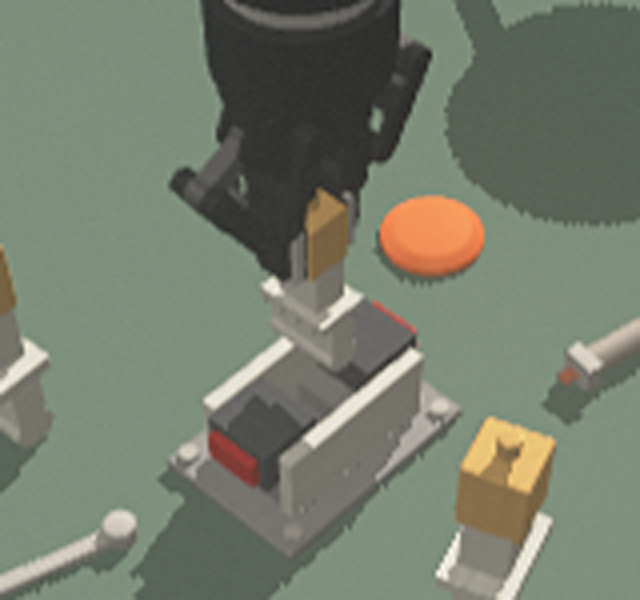

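The picture shows the block held upright over the mount (keel at 325,345), clear of the jaws, with the bystanders unmoved. The tool rose 79 mm, which puts the underside at z ≈ 0.087; the lowest depth points read 0.089. That is about 25 mm above the mount's top. Handing in.

```bash
python3 -c "
from plant import arm
print(arm.hand_in()); s=arm.state(); print(s['clock'],s['eef_pos'],s['force'],s['finger_gap'])"
```

```text
the job is handed in; nothing more can be done
None
the job is handed in; nothing more can be done
```

The block is out and the job is handed in; the hand-in gives no verdict. I gripped the small block's brass head across the mount's y at 60 N and rocked it +0.20 rad, then -0.20 rad, about the rock axis. I then set it upright and drew it straight up 79 mm.

**Last checks:**
- **Jaws:** the -y jaw had moved about 5.8 mm out and the +y jaw about 6.5 mm, measured with the block still in its slot.
- **Lift:** the force while lifting was about the block's weight, roughly 3 N, so nothing caught.
- **Final pose:** the block is held upright (gap 0.27) and still, within 1 mm of the mount's centre by the tool position. Its underside is about 25 mm above the mount's top.
- **Bystanders:** the lens, the lever and one resistor look unmoved in the last picture. The other resistor was outside that crop, so I did not check it at the end; the arm never came near it.
- **Time:** about 8.5 s of the 40 s.

**Failed or disagreed:**
- One grip call was refused for a miscounted list, and nothing moved.
- The +y jaw's red tail gave no usable mask in the scene view, so I measured that jaw by its dark edge instead.
- The wrist and top cameras disagreed by 2 mm on the head's x position, within the stated calibration.

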